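# Lock the feed carriage with its pin, found by feel

## Robot

A 6-joint arm with a two-finger parallel gripper is mounted at the origin on a cart in front of the work surface, level with it; the furniture and walls round the work are solid. World frame = base frame: x ahead of the robot, y to its left, z up, the work surface at z = 0. Lengths are in mm, angles in degrees, forces in N, time in s.
With the tool pointing down it reaches from about 300 to 850 mm from the base axis. Payload 4.2 kg.
Tool frame: the origin (TCP) lies between the finger pads; the fingertips stand 25 mm ahead of it and the grasp point (between the pads) lies 6 mm ahead of it; x points along the fingers, y is the direction in which the jaws open and shut, and the axes are right-handed (so a half turn about x gives the same grasp; the last joint's range is limited). The gripper opens to 91 mm and grips with 3 to 60 N. Pads are 32 mm wide; open, the fingers measure 118 mm over their backs; the gripper's body (76 mm by 178 mm) begins 60 mm behind the grasp point.
Start: joints at [71.276, 18.312, 89.639, -0, 72.044, -1.146], TCP at [173.657, 548.164, 238.976] pointing down, gripper open.
Joint ranges: [-177.97, 177.97], [-48.28, 115.42], [12.27, 149.76], [-77.06, 257.06], [2.81, 150.46], [-146.56, 146.56]. Speed limits (degrees/s): [147.25, 147.25, 180, 180, 180, 180].

## Interface

Orientations are given as [roll, pitch, yaw] about the fixed x, y, z axes, in that order (R = Rz(yaw) Ry(pitch) Rx(roll)).
In Python, from workcell import env gives the robot as it stands.
- The arm moves only by the tool jog_arm, never from a script. Its argument "plan" is one flat list of numbers, 4 for each row, row after row: the shift along the tool's x, y, z in cm, then the turn about the tool's x in units of 6 degrees (1.0 is 6 degrees). In form: [tx, ty, tz, turn, tx, ty, tz, turn, ...]. A call has 1 to 12 rows; each row shifts and turns the commanded pose from where the row before left it, along the tool's axes as they then stand; what a row does not reach is not made up. A row lasts 1/12 s, in which the tool goes at most 41.7 mm and 7.16 degrees, less where a joint would pass 70% of its speed; a pose out of reach is approached as far as the arm can. A call with a gripper value outside its range is refused whole. "claw" is the finger opening in cm, from 0 to 9.12, set as the call begins (left out, the last holds). The fingers move at their own pace and stop on an object; "newtons" is the grip in N (left out, the last holds). Time passes only in rows, so rows that do not move let the fingers close. It gives the time, the measured TCP pose, the force and the opening at its end, in the units of the state.
- env.state(): the state, without advancing time (a new reading comes with each control period).
- env.grab_frame(name): name is "scene" or "top" or "wrist"; returns the picture (400x640x3 uint8, red, green, blue); there is no depth.
- env.calibration(name): a dict with "vertical_fov" (degrees; the focal length in pixels is half the picture's height over the tangent of half this angle, whatever the lens; pixels are square), "cx", "cy" (the principal point, pixels), "origin" and "orientation" of the camera in the world; the wrist camera has in their place "T_tool_cam" (4x4, takes a point from camera to tool coordinates, whose origin is the TCP and whose axes are the tool frame's). Camera axes: x right, y down, z forward; pixel columns grow to the right and rows downward; lengths in mm; the calibration is good to about 2 mm. A picture is of the moment at which its call begins: read the wrist's pose just before it. calibration takes no time and is no camera call.
- env.job_done(): hands the job in, once; it reports no verdict.
The state is a dict: "time_s": time; "qpos": joint angles; "qvel": joint speeds; "effort": joint torques, N m; "ee_pos": TCP position; "ee_rot": TCP orientation; "force": force on the tool from outside, world axes, zero at the start; "torque": the same for the moment, N m; "gripper_width": finger opening in mm.
Only numpy, scipy, OpenCV 4.12 (cv2) and the standard library are available. Lean on these libraries where they do the work, as an engineer would, in place of code of your own. Each camera call takes 0.05 s, during which the arm holds its last target.

## Task

Take the red-handled locking pin out of its wooden stand, lower it upright into the slot of the green feed unit at the end with the red dot until its tip rests on the hidden carriage, then slide it along the slot under a light press until it drops into the carriage's hidden socket. Push it fully home so its collar sits flat on the cover plate, let go, and never press on the unit with more than 40 N. Leave the other things on the bench alone.

Things in the scene. Friction and masses are not known exactly. Their poses are not given: they have to be found in the camera images.
- lock_pin: Locking pin, 112 mm tall, 120 g, upright in its stand. Origin: centre of the tip's underside, z up the pin. Round steel shaft 10 mm thick, z 0 to 50 mm, lowest 3 mm tapered to 6 mm; dark collar 24 mm across, z 50 to 56; flat red handle z 56 to 112, 28 mm wide along x, 16 mm thick along y (grip across the 16 mm, near z = 90). Its yaw does not matter in slot or socket.
- pin_stand: Fixed wooden block 64 x 64 x 56 mm with a 13 mm vertical hole through its middle in which the pin stands, collar resting on the block's top, tip 6 mm above the bench. Origin at the centre of the underside, z up. Lift the pin 50 mm or more to clear it.
- feed_unit: Fixed green casting with an bare metal cover plate: 110 mm along its x (153 over the bolted feet), 200 mm along y (222 with a screw boss at its -y end), cover top at z = 60 mm. Origin: centre of the underside, z up. The cover has one straight through slot along y in its middle, 13 mm wide, y = -45 to +45 mm; a flat red dot at y = +59 mm marks its start end.
- slot_start (a point): Point on the slot's centre line level with the cover's top, 7 mm inside its red-dot end (unit frame y = +38 mm). Lower the tip here. Axes as the feed unit's; the slot runs from here along -y. Under the slot, 22 mm below the cover's top (unit z = 38 mm), lies the flat black top of the clamped carriage; it does not move under permitted forces.
- slot_mid (a point): Middle of the slot, level with the cover's top, axes as the unit's. The carriage's one socket (14 mm across the slot, 15 mm along it, 30 mm deep) is centred across the slot, at an unknown place from 33 mm on the -y side to 10 mm on the +y side of this point; a skin of black grease without resistance hides it. Elsewhere the carriage is plain.
- pin_tip (a point): Centre of the underside of the pin's tip (the pin's origin). With the tip on the carriage the collar stands 28 mm above the cover; in the socket the pin drops those 28 mm, and fully home the collar lies on the cover with the tip at unit z = 10 mm.
- parts_tin: Bystander: shallow round metal dish with screws, 92 mm across, 22 mm high, origin under its centre.
- pill_0: Bystander: small white bottle with a black cap, 46 mm across, 76 mm high, origin under its centre.
- pill_1: Bystander: a second such small white bottle with a black cap, 46 mm across, 76 mm high, origin under its centre.
- spray_0: Bystander: white bottle with a blue cap, 53 mm across, 132 mm high, origin under its centre.
- spray_1: Bystander: a second such white bottle with a blue cap, 53 mm across, 132 mm high, origin under its centre.
- pliers_0: Bystander: red-handled pliers lying flat, 177 x 56 x 12 mm, origin under the centre.
- spanner_3: Bystander: steel combination spanner lying flat, 232 x 38 x 11 mm, origin under the centre.
Things that resemble listed ones, but are neither listed nor needed, are in the scene too. Of the things that look like the pin_stand, take the one that is farthest from the robot's base at the start.

How it is judged:
By the outcome, as a careful person would: the job done as asked, in the order asked, and still so for the second after the job is handed in, with the robot touching nothing.
It also fails if it takes over 64 s, if anything falls off the work surface, if the arm or the gripper's body presses on something with over 40 N, if the wrist force passes 120 N, or if a joint passes its speed limit or range.

## Working session

There is one attempt and no reset: what is moved stays moved. The work goes in short steps, Python scripts to look and compute and a tool call to move; the robot and the scene stay as the last step left them, time stands still between calls to the robot, and variables do not carry over. Pictures are saved under pics/ and viewed, and the job is handed in when it is done.

Besides the shell and the picture viewer there is one more tool, called after "Emit:" by a JSON object that holds its "op" and its "data". jog_arm: Moves the arm, as the interface text tells. Its arguments: {"type":"object","properties":{"plan":{"type":"array"},"claw":{"type":"number"},"newtons":{"type":"number"}},"required":["plan"]}

```bash
mkdir -p pics; ls; python3 - <<'E'
from workcell import env
import cv2
print(env.state())
for n in ["scene","top","wrist"]:
    print(n,env.calibration(n))
for n in ["scene","top","wrist"]:
    cv2.imwrite(f"pics/{n}0.png",env.grab_frame(n)[:,:,::-1])
E
```

```text
pics
{'time_s': 0.0, 'qpos': array([ 7.12751970e+01,  1.83505083e+01,  8.97072830e+01, -5.30411836e-04,
        7.20446386e+01, -1.14668740e+00]), 'qvel': array([ 0.0558202 , -0.0104    , -0.0308714 , -0.04470064,  0.09917785,
       -0.04028044]), 'effort': array([ 1.16214629e-03, -4.12462056e+01, -2.31983739e+01,  7.27124722e-02,
        4.60103306e-02, -1.41162245e-04]), 'ee_pos': array([173.50995852, 547.69777242, 238.12566962]), 'ee_rot': array([ -90.86460897,   89.89756893, -108.44256059]), 'force': array([ 0.37390092, -1.06598832,  0.77880976]), 'torque': array([-0.04411646,  0.02351477,  0.00542378]), 'gripper_width': 91.36614979001291}
scene {'vertical_fov': 50.33516829324998, 'cx': 321.5155433083896, 'cy': 202.00900099665765, 'origin': array([-368.63387394, -521.26421612,  706.30956596]), 'orientation': array([-120.00527865,    0.6507344 ,  -60.41839913])}
top {'vertical_fov': 57.0794254067983, 'cx': 320.87588151662027, 'cy': 199.86302172369903, 'origin': array([ 435.39092501,   25.81122233, 1363.96433105]), 'orientation': array([-174.12173914,    0.79455783,  -89.81176791])}
wrist {'vertical_fov': 65.52770663263524, 'cx': 320.9166003258924, 'cy': 205.60370558754502, 'T_tool_cam': array([[-4.04408908e-04, -2.39794999e-01,  9.70823462e-01,
        -1.45630268e+02],
       [ 9.99999866e-01,  2.15972787e-04,  4.69908346e-04,
         2.42990866e-01],
       [-3.22353120e-04,  9.70823523e-01,  2.39794879e-01,
        -6.73545118e+01],
       [ 0.00000000e+00,  0.00000000e+00,  0.00000000e+00,
         1.00000000e+00]])}
```

View pics/scene0.png

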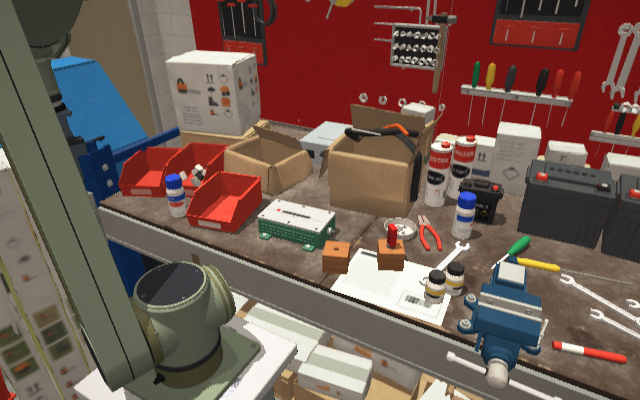

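View pics/top0.png

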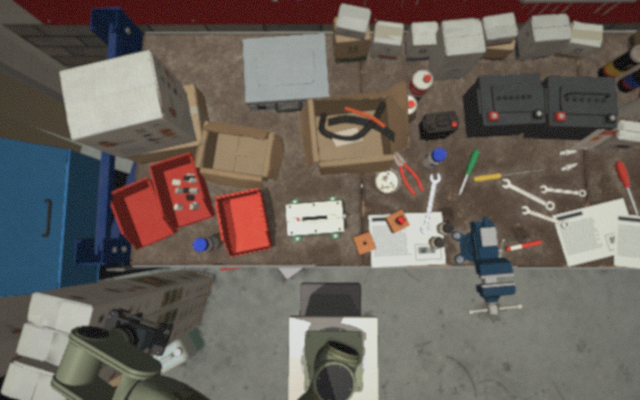

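View pics/wrist0.png

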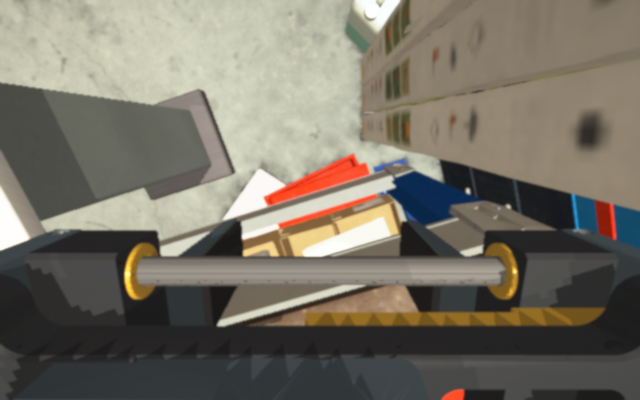

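```bash
python3 - <<'E'
import cv2
a=cv2.imread("pics/top0.png");b=cv2.imread("pics/scene0.png")
cv2.imwrite("pics/c1.png",cv2.resize(a[180:270,270:430],None,fx=5,fy=5,interpolation=cv2.INTER_CUBIC))
cv2.imwrite("pics/c2.png",cv2.resize(b[190:290,250:410],None,fx=5,fy=5,interpolation=cv2.INTER_CUBIC))
E
```

```text
(no output)
```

View pics/c1.png

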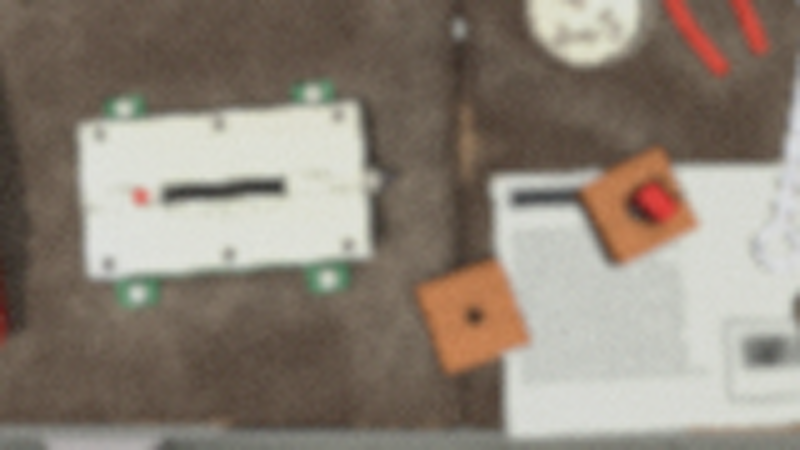

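View pics/c2.png

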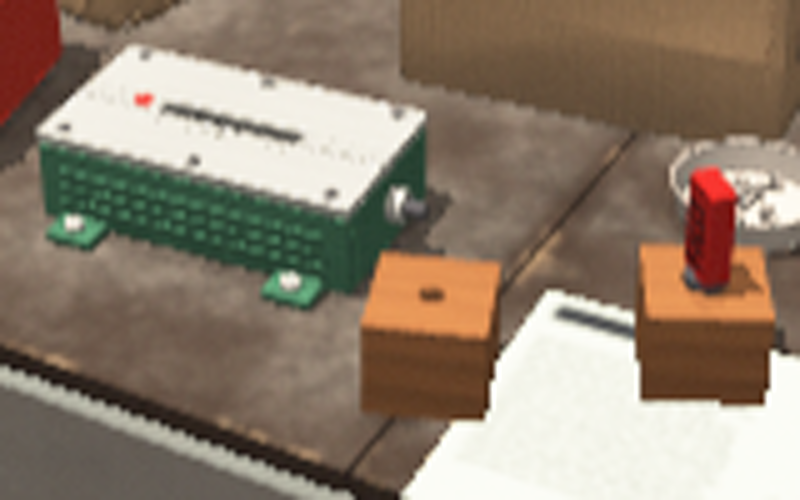

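```bash
cat > h.py <<'E'
import numpy as np
from scipy.spatial.transform import Rotation as Ro
from workcell import env
def cam(name,st=None):
    c=env.calibration(name)
    f=200/np.tan(np.radians(c["vertical_fov"]/2))
    if name=="wrist":
        T=np.eye(4);T[:3,:3]=Ro.from_euler("xyz",st["ee_rot"],degrees=True).as_matrix();T[:3,3]=st["ee_pos"]
        T=T@c["T_tool_cam"]; return f,c["cx"],c["cy"],T[:3,:3],T[:3,3]
    return f,c["cx"],c["cy"],Ro.from_euler("xyz",c["orientation"],degrees=True).as_matrix(),c["origin"]
def ray(C,u,v,z):
    f,cx,cy,R,o=C
    d=R@np.array([(u-cx)/f,(v-cy)/f,1]); return o+d*(z-o[2])/d[2]
def proj(C,p):
    f,cx,cy,R,o=C
    q=R.T@(np.asarray(p)-o); return np.array([cx+f*q[0]/q[2],cy+f*q[1]/q[2]])
E
python3 - <<'E'
from h import *
np.set_printoptions(precision=1,suppress=True)
C=cam("top");S=cam("scene")
t=lambda x,y,z:ray(C,x/5+270-.4,y/5+180-.4,z)
s=lambda x,y,z:ray(S,x/5+250-.4,y/5+190-.4,z)
print("top unit");q=[t(*p,60) for p in [(78,123),(360,102),(372,257),(90,280)]];print(np.array(q),np.mean(q,0))
print("dot",t(141,197,60),"slot",t(163,193,60),t(285,186,60))
q=[s(*p,60) for p in [(38,132),(132,46),(427,113),(348,213)]];print(np.array(q),np.mean(q,0))
print("scene dot",s(143,99,60),"slot",s(163,107,60),s(300,136,60))
q=[t(*p,56) for p in [(583,190),(663,150),(697,222),(620,265)]];print("stand",np.array(q),np.mean(q,0))
print("pin top",t(657,202,118), s(713,177,118))
q=[s(*p,56) for p in [(640,318),(638,248),(765,247),(773,317)]];print("stand",np.array(q),np.mean(q,0))
q=[t(*p,56) for p in [(418,293),(495,262),(528,342),(453,375)]];print("other",np.mean(q,0))
R=Ro.from_euler("xyz",env.state()["ee_rot"],degrees=True).as_matrix();print(R)
E
```

```text
top unit
[[553.8 171.5  60. ]
 [569.2 -29.5  60. ]
 [459.2 -37.7  60. ]
 [442.4 161.5  60. ]] [506.2  66.5  60. ]
dot [501.2 126.   60. ] slot [504.  110.4  60. ] [509.2  23.8  60. ]
[[442.6 160.9  60. ]
 [551.4 170.9  60. ]
 [568.2 -26.2  60. ]
 [456.1 -37.4  60. ]] [504.6  67.   60. ]
scene dot [502.2 128.7  60. ] slot [500.2 113.1  60. ] [511.1  25.8  60. ]
stand [[ 507.1 -187.7   56. ]
 [ 535.7 -244.9   56. ]
 [ 484.7 -267.9   56. ]
 [ 454.2 -213.    56. ]] [ 495.4 -228.4   56. ]
pin top [ 495.8 -227.3  118. ] [ 498.2 -226.2  118. ]
stand [[ 450.  -210.8   56. ]
 [ 506.2 -185.7   56. ]
 [ 539.2 -244.1   56. ]
 [ 482.9 -269.1   56. ]] [ 494.6 -227.4   56. ]
other [ 416.7 -109.3   56. ]
[[-0.   0.3  1. ]
 [-0.   1.  -0.3]
 [-1.  -0.  -0. ]]
```

```bash
cat >> h.py <<'E'
def shift(target,st=None):
    st=st or env.state()
    R=Ro.from_euler("xyz",st["ee_rot"],degrees=True).as_matrix()
    return R.T@(np.asarray(target)-st["ee_pos"])/10
def tyaw(st=None):
    st=st or env.state()
    R=Ro.from_euler("xyz",st["ee_rot"],degrees=True).as_matrix()
    return np.degrees(np.arctan2(R[1,1],R[0,1]))
E
python3 - <<'E'
from h import *
print(shift([550,-245,239]),tyaw())
E
```

```text
[ 1.56430800e-02 -6.42141031e+01  5.98310944e+01] 72.42294223350501
```

Emit:
{"op": "jog_arm", "data": {"plan": [0, -2.9, 2.7, 0, 0, -2.9, 2.7, 0, 0, -2.9, 2.7, 0, 0, -2.9, 2.7, 0, 0, -2.9, 2.7, 0, 0, -2.9, 2.7, 0, 0, -2.9, 2.7, 0, 0, -2.9, 2.7, 0, 0, -2.9, 2.7, 0, 0, -2.9, 2.7, 0, 0, -2.9, 2.7, 0]}}

```text
time_s: 1.07
ee_pos: [360.6, 152.5, 239.0]
ee_rot: [49.6, 90.0, 32.0]
force: [1.1, -0.4, -0.2]
gripper_width: 91.3
```

Emit:
{"op": "jog_arm", "data": {"plan": [0, -2.9, 2.7, 0, 0, -2.9, 2.7, 0, 0, -2.9, 2.7, 0, 0, -2.9, 2.7, 0, 0, -2.9, 2.7, 0, 0, -2.9, 2.7, 0, 0, -2.9, 2.7, 0, 0, -2.9, 2.7, 0, 0, -2.9, 2.7, 0, 0, -2.9, 2.7, 0, 0, -2.9, 2.7, 0, 0, 0, 0, 0]}}

```text
time_s: 2.07
ee_pos: [549.6, -245.6, 237.6]
ee_rot: [-47.7, 89.8, -65.5]
force: [0.5, -0.1, -0.3]
gripper_width: 91.1
```

```bash
python3 - <<'E'
from h import *
import cv2
s=env.state();print(s)
cv2.imwrite("pics/w1.png",env.grab_frame("wrist")[:,:,::-1])
E
```

```text
{'time_s': 2.0667, 'qpos': array([-25.10007608,  20.72587817,  86.20331295,  -0.14201422,
        72.91159563, -97.23731116]), 'qvel': array([ 3.3224255 , -3.30867073,  5.78340731,  3.41605308,  3.37816403,
        3.01348009]), 'effort': array([ -1.45550374, -43.53674412, -23.69241714,  -0.26801619,
         0.12642573,  -0.2885818 ]), 'ee_pos': array([ 549.6198503 , -245.57520043,  237.60726766]), 'ee_rot': array([-47.72094994,  89.79073662, -65.54217301]), 'force': array([ 0.48181111, -0.13544112, -0.2810858 ]), 'torque': array([ 0.01804777, -0.02116019, -0.02578994]), 'gripper_width': 91.07160579005352}
```

View pics/w1.png

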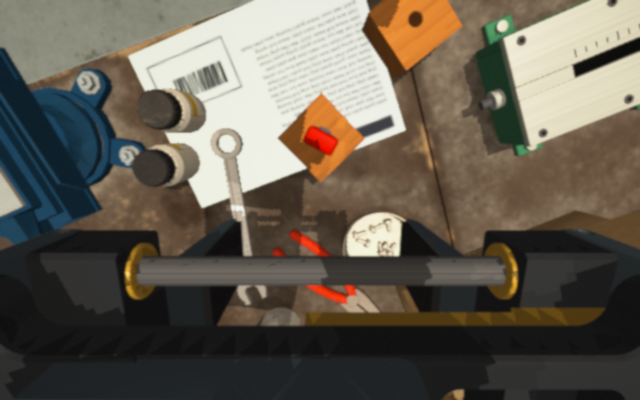

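```bash
python3 - <<'E'
import cv2
a=cv2.imread("pics/w1.png")
cv2.imwrite("pics/c3.png",cv2.resize(a[85:190,260:380],None,fx=5,fy=5,interpolation=cv2.INTER_CUBIC))
E
```

```text
(no output)
```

View pics/c3.png

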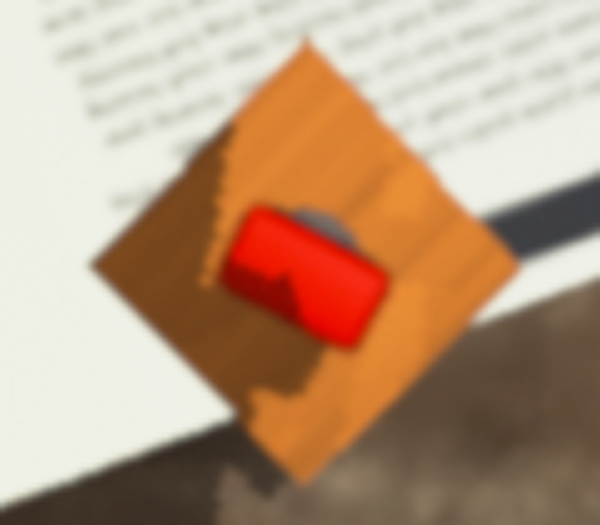

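```bash
python3 - <<'E'
from h import *
np.set_printoptions(precision=1,suppress=True)
s=dict(ee_pos=np.array([ 549.6198503 , -245.57520043,  237.60726766]),ee_rot=np.array([-47.72094994,  89.79073662, -65.54217301]))
W=cam("wrist",s)
w=lambda x,y,z:ray(W,x/5+260-.4,y/5+85-.4,z)[:2]
q=np.array([w(*p,118) for p in [(255,205),(388,280),(355,350),(222,280)]]);print(q.mean(0))
for d in (q[1]-q[0],q[2]-q[3],q[3]-q[0],q[2]-q[1]): print(np.linalg.norm(d),np.degrees(np.arctan2(d[1],d[0])))
q=np.array([w(*p,56) for p in [(308,40),(520,265),(305,485),(92,265)]]);print(q,q.mean(0))
print(tyaw(s)); print(Ro.from_euler("xyz",s["ee_rot"],degrees=True).as_matrix())
E
```

```text
[ 494.7 -228.1]
25.23547634407623 43.45232431377538
25.138120803711296 44.77140698128789
13.373375423704388 -42.6192411887451
12.789082485877888 -42.90653350767736
[[ 452.7 -214.2]
 [ 507.6 -186.1]
 [ 537.7 -242.2]
 [ 480.7 -269.9]] [ 494.7 -228.1]
72.17858671572431
[[ 0.   0.3  1. ]
 [-0.   1.  -0.3]
 [-1.  -0.   0. ]]
```

```bash
python3 - <<'E'
from h import *
print(shift([494.7,-228.1,160]),tyaw(),env.state()["ee_pos"])
E
```

```text
[ 7.75847745 -0.26803403 -5.50316346] 72.20870570855153 [ 547.9919195  -242.37323396  237.53262776]
```

Emit:
{"op": "jog_arm", "data": {"plan": [0, -0.1, -2.75, 0, 0, -0.1, -2.75, 0, 0.5, 0, 0, 1.1, 0.5, 0, 0, 1.1, 0.5, 0, 0, 1.1, 0.5, 0, 0, 1.1, 0.5, 0, 0, 1.1, 0.5, 0, 0, 1.1, 0.5, 0, 0, 1.1, 0.5, 0, 0, 1.1, 0.5, 0, 0, 1.1, 0.5, 0, 0, 1.1], "claw": 5}}

```text
time_s: 3.12
ee_pos: [493.5, -223.3, 188.7]
ee_rot: [-145.0, 89.9, 131.1]
force: [0.5, -0.2, 0.4]
gripper_width: 50.1
```

Emit:
{"op": "jog_arm", "data": {"plan": [0.4, 0, 0, 1.1, 0.4, 0, 0, 1.1, 0.4, 0, 0, 1.1, 0.4, 0, 0, 1.1, 0.4, 0, 0, 1.1, 0.4, 0, 0, 1.1, 0.4, 0, 0, 1.1, 0, 0, 0, 1, 0, 0, 0, 0, 0, 0, 0, 0]}}

```text
time_s: 3.95
ee_pos: [493.8, -223.8, 161.0]
ee_rot: [-99.3, 90.0, 125.1]
force: [0.2, -0.8, 0.0]
gripper_width: 50.0
```

```bash
python3 - <<'E'
from h import *
import cv2
s=env.state();print(s["time_s"],s["ee_pos"],s["force"],s["gripper_width"],tyaw(s),shift([494.7,-228.1,102]),s["qpos"])
cv2.imwrite("pics/w2.png",env.grab_frame("wrist")[:,:,::-1])
E
```

```text
3.95 [ 493.77785416 -223.7516826   161.00296007] [ 0.17243143 -0.79273278  0.02233748] 49.988007757249356 -45.57596040464746 [5.90003701 0.37876849 0.23910845] [-2.56029538e+01  1.89625895e+01  1.00708401e+02  2.03220100e-02
  6.03605519e+01  1.99629535e+01]
```

View pics/w2.png

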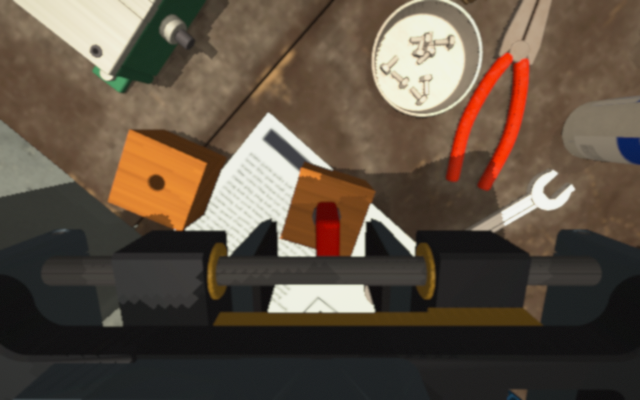

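Emit:
{"op": "jog_arm", "data": {"plan": [0, 0.19, 0.12, 0, 0, 0.19, 0.12, 0, 1.5, 0, 0, 0, 1.5, 0, 0, 0, 1.5, 0, 0, 0, 1.4, 0, 0, 0, 0, 0, 0, 0, 0, 0, 0, 0]}}

```text
time_s: 4.67
ee_pos: [494.9, -229.2, 101.6]
ee_rot: [-73.6, 89.9, 150.7]
force: [-0.2, 0.5, -0.1]
gripper_width: 50.1
```

Emit:
{"op": "jog_arm", "data": {"plan": [0, 0, 0, 0, 0, 0, 0, 0, 0, 0, 0, 0, 0, 0, 0, 0, 0, 0, 0, 0, 0, 0, 0, 0, 0, 0, 0, 0, 0, 0, 0, 0], "claw": 0, "newtons": 45}}

```text
time_s: 5.33
ee_pos: [495.2, -229.1, 102.3]
ee_rot: [136.9, 90.0, 1.1]
force: [-0.4, 0.6, 2.9]
gripper_width: 16.1
```

```bash
python3 - <<'E'
from h import *
s=env.state();print(s["time_s"],s["ee_pos"],s["force"],s["torque"],s["gripper_width"],tyaw(s))
E
```

```text
5.3333 [ 495.21521283 -229.11525333  102.28423774] [-0.35939815  0.55147566  2.86288634] [ 0.04513056  0.21607629 -0.00299811] 16.125848358589458 -45.778405514619045
```

Emit:
{"op": "jog_arm", "data": {"plan": [-0.5, 0, 0, 0, -1.5, 0, 0, 0, -2, 0, 0, 0, -2, 0, 0, 0, -2, 0, 0, 0, -1, 0, 0, 0, 0, 0, 0, 0], "newtons": 60}}

```text
time_s: 5.92
ee_pos: [496.4, -229.7, 194.3]
ee_rot: [110.9, 89.7, -24.9]
force: [0.1, -1.2, -0.4]
gripper_width: 16.0
```

Emit:
{"op": "jog_arm", "data": {"plan": [0, -1.2, -1.3, 0, 0, -2.1, -2.2, 0, 0, -2.1, -2.2, 0, 0, -2.1, -2.2, 0, 0, -2.1, -2.2, 0, 0, -2.1, -2.2, 0, 0, -2.1, -2.2, 0, 0, -2.1, -2.2, 0, 0, -2.1, -2.2, 0, 0, -1, -1.2, 0, 0, 0, 0, -0.9]}}

```text
time_s: 6.83
ee_pos: [506.1, 50.2, 190.5]
ee_rot: [-79.0, 89.9, 150.9]
force: [-0.5, 0.0, -0.9]
gripper_width: 15.5
```

Emit:
{"op": "jog_arm", "data": {"plan": [0, 0, 0, -1, 0, 0, 0, -1, 0, 0, 0, -1, 0, 0, 0, -1, 0, 0, 0, -1, 0, 0, 0, -1, 0, 0, 0, -1, 0, 0, 0, -0.5, 0, 0, 0, 0, 0, 0, 0, 0]}}

```text
time_s: 7.67
ee_pos: [506.1, 47.2, 190.8]
ee_rot: [-92.5, 89.9, -177.9]
force: [0.3, 0.3, -2.0]
gripper_width: 15.5
```

```bash
python3 - <<'E'
from h import *
import cv2
s=env.state();print(s["time_s"],s["ee_pos"],s["ee_rot"],s["force"],s["gripper_width"],tyaw(s),s["qpos"])
im=env.grab_frame("wrist")[:,:,::-1]
cv2.imwrite("pics/w3.png",im);cv2.imwrite("pics/w3b.png",cv2.resize(im[20:220,220:440],None,fx=2.9,fy=2.9,interpolation=cv2.INTER_CUBIC))
im=env.grab_frame("scene")[:,:,::-1]
cv2.imwrite("pics/s3.png",im)
E
```

```text
7.6667 [506.075922    47.16476064 190.84938648] [ -92.45684864   89.88128492 -177.92066225] [ 0.32817556  0.29116968 -2.02215162] 15.452176828113988 4.536191660116368 [ 4.02547610e+00  1.45417462e+01  1.02436544e+02  4.51909888e-03
  6.31403564e+01 -5.12756221e-01]
```

View pics/w3.png

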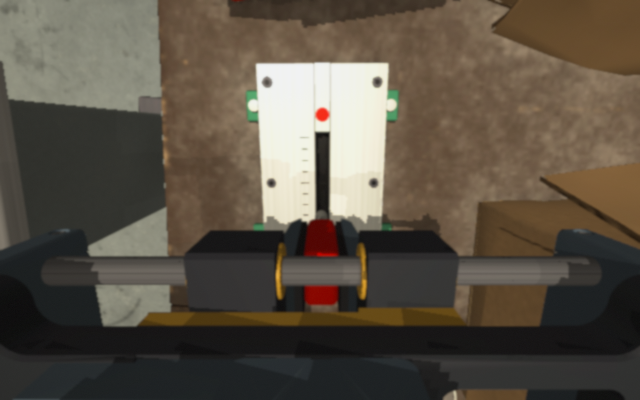

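View pics/s3.png

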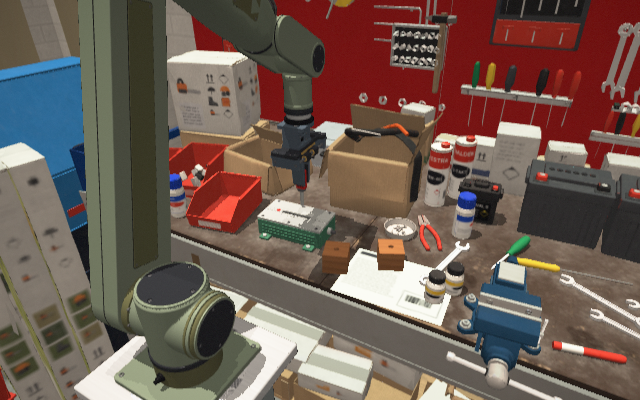

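View pics/w3b.png

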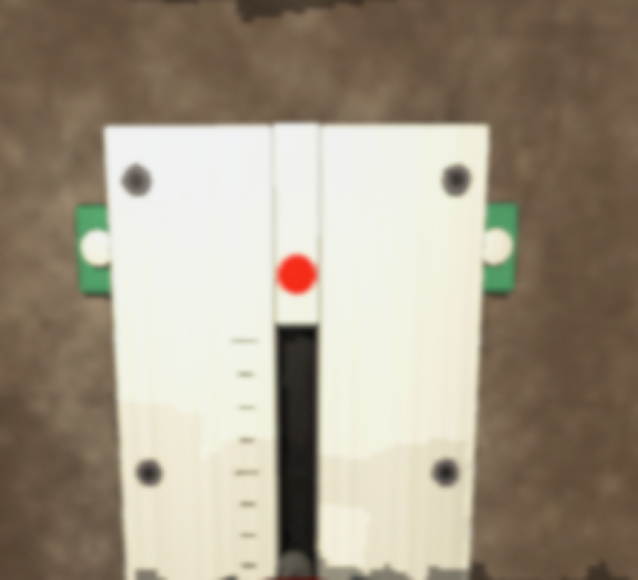

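```bash
python3 - <<'E'
from h import *
np.set_printoptions(precision=1,suppress=True)
s=dict(ee_pos=np.array([506.075922  ,  47.16476064 ,190.84938648]),ee_rot=np.array([ -92.45684864 ,  89.88128492, -177.92066225]))
W=cam("wrist",s)
w=lambda x,y,z=60:ray(W,(x+.5)/2.9+220-.5,(y+.5)/2.9+20-.5,z)[:2]
print("dot",w(297,273),"end",w(297.5,325))
sd=[w(297.5,330),w(297.5,540)];print("slot",sd)
d=sd[0]-sd[1];print(np.degrees(np.arctan2(d[1],d[0]))-90)
a=(w(105,126)+w(489,126))/2;b=(w(127,570)+w(471,570))/2;d=a-b
print("edge mids",a,b,np.degrees(np.arctan2(d[1],d[0]))-90)
print("width",w(489,126)-w(105,126), "screws",w(137,180),w(456,180),w(149,472),w(445,472))
R=Ro.from_euler("xyz",s["ee_rot"],degrees=True).as_matrix()
print("pin tip px pred",[(proj(W,s["ee_pos"]+R@[x,0,0])-[220,20])*2.9 for x in (96.3,46,40)])
E
```

```text
dot [500.4 127. ] end [501.8 112.2]
slot [array([501.9, 110.7]), array([507.1,  46.3])]
4.6138635826450525
edge mids [497.2 166.9] [508.3  36.5] 4.885076637783229
width [108.7   8.6] screws [452.5 149. ] [544.  156.2] [459.4  64.3] [550.9  71.6]
pin tip px pred [array([292.8, 565.4]), array([292.9, 625.6]), array([293. , 634.8])]
```

```bash
python3 - <<'E'
from h import *
print(shift([502.4,105.3,165]),env.state()["ee_pos"],env.state()["force"])
E
```

```text
[ 2.62964845  0.07143611 -5.82204478] [506.34371221  47.20651227 191.29124888] [-0.35202732 -0.20828081  0.03568545]
```

Emit:
{"op": "jog_arm", "data": {"plan": [0, 0.07, -1, 0, 0, 0, -1.5, 0, 0, 0, -1.5, 0, 0, 0, -1.2, 0, 0, 0, -0.6, 0, 0.6, 0, 0, 0, 1, 0, 0, 0, 1, 0, 0, 0, 0, 0, 0, 0, 0, 0, 0, 0]}}

```text
time_s: 8.6
ee_pos: [502.0, 104.5, 164.7]
ee_rot: [-82.9, 89.8, -168.4]
force: [-0.0, -1.1, -0.9]
gripper_width: 16.0
```

```bash
python3 - <<'E'
from h import *
import cv2
s=env.state();print(s["time_s"],s["ee_pos"],s["ee_rot"],s["force"],s["gripper_width"],tyaw(s),shift([502.4,105.3,165]))
im=env.grab_frame("wrist")[:,:,::-1]
cv2.imwrite("pics/w4.png",cv2.resize(im[120:270,240:400],None,fx=4,fy=4,interpolation=cv2.INTER_CUBIC))
im=env.grab_frame("scene")[:,:,::-1]
cv2.imwrite("pics/s4.png",cv2.resize(im[130:270,240:370],None,fx=4.2,fy=4.2,interpolation=cv2.INTER_CUBIC))
E
```

```text
8.6 [502.0142571  104.45272176 164.70943065] [ -82.93333304   89.8432866  -168.35653217] [-0.01401353 -1.10775614 -0.87137712] 15.984611374795396 4.5767747096138 [-0.02920693  0.0451331  -0.0813698 ]
```

View pics/w4.png

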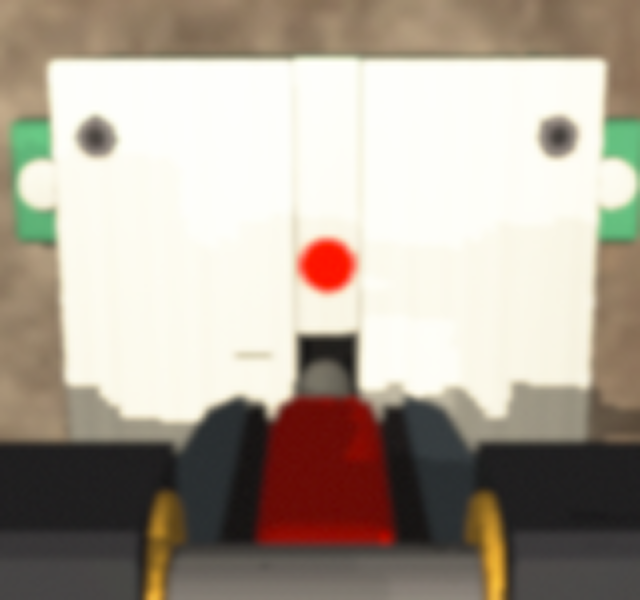

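View pics/s4.png

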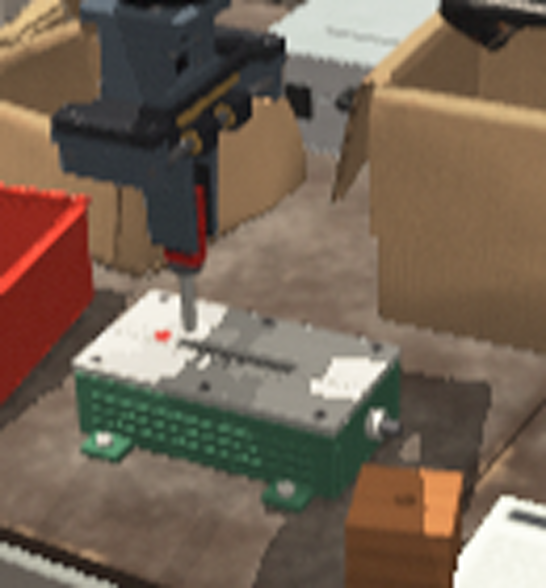

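Emit:
{"op": "jog_arm", "data": {"plan": [0, 0.03, -0.08, 0, 0.5, 0, 0, 0, 0.5, 0, 0, 0, 0.5, 0, 0, 0, 0.4, 0, 0, 0, 0.2, 0, 0, 0, 0.2, 0, 0, 0, 0, 0, 0, 0, 0, 0, 0, 0]}}

```text
time_s: 9.45
ee_pos: [503.0, 105.9, 142.9]
ee_rot: [168.8, 90.0, 83.4]
force: [0.6, 0.4, -1.2]
gripper_width: 15.8
```

```bash
python3 - <<'E'
from h import *
import cv2
for i in range(1):
    s=env.state();print(s["time_s"],s["ee_pos"],s["force"],s["torque"],s["gripper_width"],tyaw(s))
im=env.grab_frame("wrist")[:,:,::-1]
cv2.imwrite("pics/w5.png",cv2.resize(im[120:270,240:400],None,fx=4,fy=4,interpolation=cv2.INTER_CUBIC))
E
```

```text
9.45 [502.97483839 105.9295749  142.9201001 ] [ 0.60744287  0.35523615 -1.20722779] [-0.01773895  0.00488423 -0.01188711] 15.823682126841636 4.621513343830371
```

View pics/w5.png

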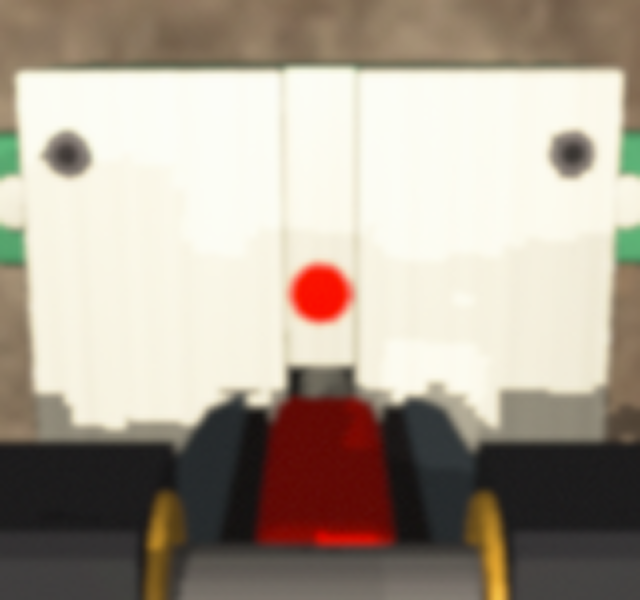

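Emit:
{"op": "jog_arm", "data": {"plan": [0.2, -0.04, 0, 0, 0.2, 0, 0, 0, 0.2, 0, 0, 0, 0.1, 0, 0, 0, 0, 0, 0, 0, 0, 0, 0, 0]}}

```text
time_s: 10.0
ee_pos: [502.5, 105.9, 135.9]
ee_rot: [-113.4, 90.0, 161.2]
force: [-0.5, 0.2, -1.5]
gripper_width: 15.9
```

Emit:
{"op": "jog_arm", "data": {"plan": [0.1, 0, 0, 0, 0, 0, 0, 0, 0, 0, 0, 0]}}

```text
time_s: 10.25
ee_pos: [502.5, 105.9, 134.9]
ee_rot: [153.6, 90.0, 68.2]
force: [0.5, -0.4, -2.0]
gripper_width: 15.8
```

Emit:
{"op": "jog_arm", "data": {"plan": [0.05, 0, 0, 0, 0, 0, 0, 0, 0, 0, 0, 0]}}

```text
time_s: 10.5
ee_pos: [502.6, 105.9, 134.5]
ee_rot: [134.8, 90.0, 49.4]
force: [-0.2, -0.1, -0.0]
gripper_width: 16.0
```

Emit:
{"op": "jog_arm", "data": {"plan": [0.05, 0, 0, 0, 0, 0, 0, 0, 0, 0, 0, 0]}}

```text
time_s: 10.75
ee_pos: [502.6, 105.9, 134.2]
ee_rot: [108.4, 90.0, 23.0]
force: [-0.1, 0.7, 1.5]
gripper_width: 15.5
```

Emit:
{"op": "jog_arm", "data": {"plan": [0.05, 0, 0, 0, 0, 0, 0, 0, 0, 0, 0, 0]}}

```text
time_s: 11.0
ee_pos: [502.6, 105.9, 134.1]
ee_rot: [104.4, 90.0, 19.0]
force: [-0.7, -0.7, 4.3]
gripper_width: 15.7
```

Emit:
{"op": "jog_arm", "data": {"plan": [0.05, 0, 0, 0, 0, 0, 0, 0, 0, 0, 0, 0]}}

```text
time_s: 11.25
ee_pos: [502.6, 105.9, 134.0]
ee_rot: [101.2, 90.0, 15.8]
force: [-2.6, 0.3, 8.2]
gripper_width: 15.8
```

Emit:
{"op": "jog_arm", "data": {"plan": [0, 0, 0.2, 0, 0, 0, 0.2, 0, 0, 0, 0.2, 0, 0, 0, 0.2, 0, 0, 0, 0.2, 0, 0, 0, 0.2, 0, 0, 0, 0.2, 0, 0, 0, 0.2, 0, 0, 0, 0.2, 0, 0, 0, 0, 0]}}

```text
time_s: 12.08
ee_pos: [504.8, 89.3, 134.1]
ee_rot: [138.8, 89.8, 53.4]
force: [0.1, 3.7, 7.5]
gripper_width: 15.4
```

```bash
python3 - <<'E'
from h import *
s=env.state();print(s["ee_pos"],s["force"],s["torque"],tyaw(s))
E
```

```text
[504.83380257  89.26214828 134.07268255] [0.07600649 3.66574066 7.48043241] [ 0.87344637  0.27534909 -0.01465857] 4.5423406649533025
```

Emit:
{"op": "jog_arm", "data": {"plan": [0, 0, 0.1, 0, 0, 0, 0.1, 0, 0, 0, 0.1, 0, 0, 0, 0.1, 0, 0, 0, 0.1, 0, 0, 0, 0.1, 0]}}

```text
time_s: 12.58
ee_pos: [505.3, 83.8, 134.1]
ee_rot: [145.9, 89.7, 60.4]
force: [-1.2, 5.2, 5.8]
gripper_width: 15.8
```

Emit:
{"op": "jog_arm", "data": {"plan": [0, 0, 0.1, 0, 0, 0, 0.1, 0, 0, 0, 0, 0]}}

```text
time_s: 12.83
ee_pos: [505.5, 81.6, 134.1]
ee_rot: [142.8, 89.7, 57.4]
force: [-0.7, 4.8, 6.0]
gripper_width: 15.8
```

Emit:
{"op": "jog_arm", "data": {"plan": [0, 0, 0.1, 0, 0, 0, 0.1, 0, 0, 0, 0, 0]}}

```text
time_s: 13.08
ee_pos: [505.7, 79.6, 134.1]
ee_rot: [141.2, 89.7, 55.8]
force: [-1.2, 3.8, 6.3]
gripper_width: 15.6
```

Emit:
{"op": "jog_arm", "data": {"plan": [0, -0.06, 0.1, 0, 0, 0, 0.1, 0, 0, 0, 0, 0]}}

```text
time_s: 13.33
ee_pos: [505.5, 77.3, 134.1]
ee_rot: [129.8, 89.7, 44.4]
force: [-0.4, 3.8, 5.8]
gripper_width: 15.8
```

```bash
python3 - <<'E'
from h import *
import cv2
np.set_printoptions(precision=4,suppress=True)
s=env.state();print(s["ee_pos"],s["force"],s["torque"],tyaw(s));print(Ro.from_euler("xyz",s["ee_rot"],degrees=True).as_matrix())
im=env.grab_frame("wrist")[:,:,::-1]
cv2.imwrite("pics/w6.png",cv2.resize(im[120:270,240:400],None,fx=4,fy=4,interpolation=cv2.INTER_CUBIC))
E
```

```text
[505.5279  77.3074 134.095 ] [-0.3555  3.7778  5.847 ] [0.9253 0.0684 0.0327] 4.5513484835424425
[[ 0.0034  0.9968  0.0794]
 [ 0.0033  0.0794 -0.9968]
 [-1.      0.0037 -0.0031]]
```

View pics/w6.png

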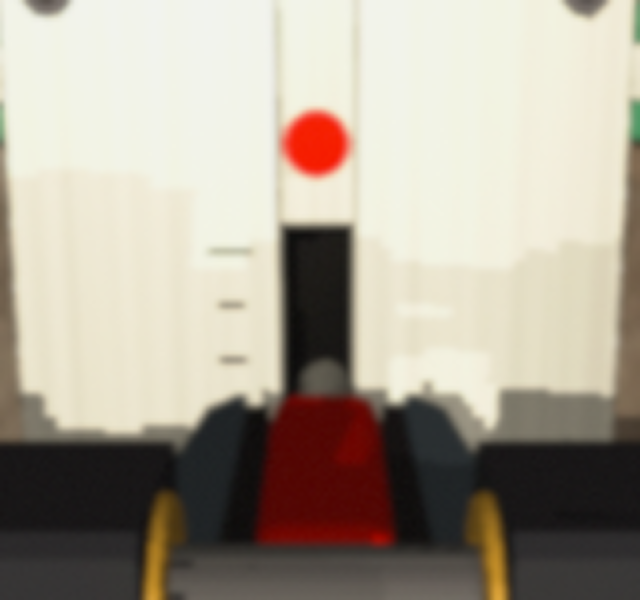

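Emit:
{"op": "jog_arm", "data": {"plan": [0, -0.07, 0.1, 0, 0, 0, 0.1, 0, 0, 0, 0, 0]}}

```text
time_s: 13.63
ee_pos: [505.2, 75.1, 134.1]
ee_rot: [122.8, 89.7, 37.4]
force: [0.9, 3.1, 5.2]
gripper_width: 16.3
```

Emit:
{"op": "jog_arm", "data": {"plan": [0, 0, 0.1, 0, 0, 0, 0.1, 0, 0, 0, 0, 0]}}

```text
time_s: 13.88
ee_pos: [505.2, 73.1, 134.1]
ee_rot: [126.6, 89.7, 41.2]
force: [0.3, 3.0, 6.0]
gripper_width: 15.7
```

Emit:
{"op": "jog_arm", "data": {"plan": [0, 0, 0.1, 0, 0, 0, 0.1, 0, 0, 0, 0, 0]}}

```text
time_s: 14.13
ee_pos: [505.4, 71.1, 134.1]
ee_rot: [127.4, 89.7, 42.0]
force: [-0.1, 4.8, 6.2]
gripper_width: 15.5
```

Emit:
{"op": "jog_arm", "data": {"plan": [0, 0, 0.1, 0, 0, 0, 0.1, 0, 0, 0, 0, 0]}}

```text
time_s: 14.38
ee_pos: [505.5, 69.2, 134.1]
ee_rot: [131.0, 89.7, 45.6]
force: [-1.0, 4.1, 6.3]
gripper_width: 16.1
```

Emit:
{"op": "jog_arm", "data": {"plan": [0, 0, 0.1, 0, 0, 0, 0.1, 0, 0, 0, 0, 0]}}

```text
time_s: 14.63
ee_pos: [505.6, 67.2, 134.1]
ee_rot: [130.0, 89.7, 44.5]
force: [0.5, 5.1, 7.4]
gripper_width: 16.0
```

Emit:
{"op": "jog_arm", "data": {"plan": [0, 0, 0.1, 0, 0, 0, 0.1, 0, 0, 0, 0, 0]}}

```text
time_s: 14.88
ee_pos: [505.7, 65.2, 134.1]
ee_rot: [131.8, 89.7, 46.3]
force: [0.2, 3.9, 5.9]
gripper_width: 15.7
```

Emit:
{"op": "jog_arm", "data": {"plan": [0, 0, 0.1, 0, 0, 0, 0.1, 0, 0, 0, 0, 0]}}

```text
time_s: 15.13
ee_pos: [505.9, 63.2, 134.1]
ee_rot: [130.2, 89.7, 44.8]
force: [-0.7, 4.7, 7.6]
gripper_width: 16.0
```

Emit:
{"op": "jog_arm", "data": {"plan": [0, 0, 0.1, 0, 0, 0, 0.1, 0, 0, 0, 0, 0]}}

```text
time_s: 15.38
ee_pos: [506.1, 61.2, 134.1]
ee_rot: [131.9, 89.7, 46.4]
force: [-1.1, 3.5, 6.9]
gripper_width: 15.9
```

Emit:
{"op": "jog_arm", "data": {"plan": [0, 0, 0.1, 0, 0, 0, 0.1, 0, 0, 0, 0, 0]}}

```text
time_s: 15.63
ee_pos: [506.2, 59.3, 134.1]
ee_rot: [133.7, 89.7, 48.2]
force: [0.5, 4.6, 6.7]
gripper_width: 16.0
```

Emit:
{"op": "jog_arm", "data": {"plan": [0, 0, 0.1, 0, 0, 0, 0.1, 0, 0, 0, 0, 0]}}

```text
time_s: 15.88
ee_pos: [506.4, 57.2, 134.1]
ee_rot: [130.4, 89.7, 44.9]
force: [-0.4, 3.5, 6.9]
gripper_width: 15.6
```

Emit:
{"op": "jog_arm", "data": {"plan": [0, 0, 0.1, 0, 0, 0, 0.1, 0, 0, 0, 0, 0]}}

```text
time_s: 16.13
ee_pos: [506.5, 55.3, 134.1]
ee_rot: [131.6, 89.7, 46.2]
force: [-0.0, 4.4, 7.2]
gripper_width: 15.9
```

Emit:
{"op": "jog_arm", "data": {"plan": [0, 0, 0.1, 0, 0, 0, 0.1, 0, 0, 0, 0, 0]}}

```text
time_s: 16.38
ee_pos: [506.7, 53.3, 134.1]
ee_rot: [132.2, 89.7, 46.8]
force: [-0.6, 4.5, 5.8]
gripper_width: 15.8
```

Emit:
{"op": "jog_arm", "data": {"plan": [0, 0, 0.1, 0, 0, 0, 0.1, 0, 0, 0, 0, 0]}}

```text
time_s: 16.63
ee_pos: [506.8, 51.2, 134.0]
ee_rot: [130.3, 89.8, 44.8]
force: [-0.7, 4.3, 6.0]
gripper_width: 15.8
```

Emit:
{"op": "jog_arm", "data": {"plan": [0, 0, 0.1, 0, 0, 0, 0.1, 0, 0, 0, 0, 0]}}

```text
time_s: 16.88
ee_pos: [506.1, 47.8, 133.0]
ee_rot: [56.5, 90.0, -28.9]
force: [0.5, -0.8, -2.0]
gripper_width: 15.9
```

Emit:
{"op": "jog_arm", "data": {"plan": [0, 0, 0.1, 0, 0, 0, 0.1, 0, 0, 0, 0, 0]}}

```text
time_s: 17.13
ee_pos: [505.7, 45.5, 132.4]
ee_rot: [-68.8, 89.9, -154.2]
force: [-0.0, -0.7, -1.6]
gripper_width: 15.7
```

Emit:
{"op": "jog_arm", "data": {"plan": [0, 0, 0.1, 0, 0, 0, 0.1, 0, 0, 0, 0, 0]}}

```text
time_s: 17.38
ee_pos: [506.1, 43.7, 132.8]
ee_rot: [-71.4, 90.0, -156.8]
force: [-0.1, -0.7, -0.3]
gripper_width: 15.5
```

Emit:
{"op": "jog_arm", "data": {"plan": [0, 0, -0.1, 0, 0.15, 0, 0, 0, 0.15, 0, 0, 0, 0, 0, 0, 0]}}

```text
time_s: 17.72
ee_pos: [505.9, 45.0, 129.6]
ee_rot: [-94.9, 90.0, 179.7]
force: [0.1, -0.4, -0.5]
gripper_width: 15.7
```

```bash
python3 - <<'E'
from h import *
s=env.state();print(s["ee_pos"],s["force"],s["torque"],tyaw(s))
E
```

```text
[505.87304986  45.01507227 129.57768383] [ 0.14135301 -0.35624728 -0.49473939] [-0.14502905  0.04069836  0.02769807] 4.629629875485371
```

Emit:
{"op": "jog_arm", "data": {"plan": [0.1, 0.08, 0, 0, 0.2, 0, 0, 0, 0.2, 0, 0, 0, 0.2, 0, 0, 0, 0, 0, 0, 0]}}

```text
time_s: 18.13
ee_pos: [506.6, 45.0, 122.4]
ee_rot: [-95.4, 89.9, 179.3]
force: [-0.7, -0.9, -1.6]
gripper_width: 15.5
```

```bash
python3 - <<'E'
from h import *
s=env.state();print(s["ee_pos"],s["force"],s["torque"],tyaw(s))
E
```

```text
[506.60606358  45.03169674 122.41098147] [-0.67604794 -0.8978879  -1.59449542] [-0.10128726  0.01251185  0.01003797] 4.624048082009977
```

16.3 mm to go.

Emit:
{"op": "jog_arm", "data": {"plan": [0.3, 0, 0, 0, 0.3, 0, 0, 0, 0.3, 0, 0, 0, 0.3, 0, 0, 0, 0.1, 0, 0, 0, 0, 0, 0, 0, 0, 0, 0, 0]}}

```text
time_s: 18.72
ee_pos: [507.0, 45.0, 109.9]
ee_rot: [-132.2, 90.0, 142.4]
force: [0.2, 0.3, -0.7]
gripper_width: 15.7
```

Emit:
{"op": "jog_arm", "data": {"plan": [0.1, 0, 0, 0, 0.1, 0, 0, 0, 0, 0, 0, 0, 0, 0, 0, 0]}}

```text
time_s: 19.05
ee_pos: [506.9, 45.0, 108.0]
ee_rot: [141.9, 90.0, 56.5]
force: [0.0, -0.7, -0.7]
gripper_width: 15.4
```

Emit:
{"op": "jog_arm", "data": {"plan": [0.1, 0, 0, 0, 0.05, 0, 0, 0, 0, 0, 0, 0, 0, 0, 0, 0]}}

```text
time_s: 19.38
ee_pos: [506.9, 45.0, 106.4]
ee_rot: [-115.5, 90.0, 159.1]
force: [0.6, 0.1, -0.2]
gripper_width: 16.0
```

Emit:
{"op": "jog_arm", "data": {"plan": [0.05, 0, 0, 0, 0, 0, 0, 0, 0, 0, 0, 0]}}

```text
time_s: 19.63
ee_pos: [507.0, 45.1, 106.3]
ee_rot: [106.4, 90.0, 21.0]
force: [-0.7, -0.4, 3.1]
gripper_width: 15.7
```

Emit:
{"op": "jog_arm", "data": {"plan": [0.05, 0, 0, 0, 0, 0, 0, 0, 0, 0, 0, 0]}}

```text
time_s: 19.88
ee_pos: [507.0, 45.0, 106.2]
ee_rot: [96.9, 90.0, 11.5]
force: [-2.4, -0.8, 6.1]
gripper_width: 15.6
```

Emit:
{"op": "jog_arm", "data": {"plan": [0.1, 0, 0, 0, 0, 0, 0, 0, 0, 0, 0, 0, 0, 0, 0, 0]}}

```text
time_s: 20.22
ee_pos: [507.0, 45.1, 106.2]
ee_rot: [94.8, 89.9, 9.5]
force: [-4.2, -0.3, 13.5]
gripper_width: 15.7
```

```bash
python3 - <<'E'
from h import *
import cv2
np.set_printoptions(precision=4,suppress=True)
s=env.state();print(s["ee_pos"],s["force"],s["torque"]);print(Ro.from_euler("xyz",s["ee_rot"],degrees=True).as_matrix()[:,0])
im=env.grab_frame("scene")[:,:,::-1]
cv2.imwrite("pics/s7.png",cv2.resize(im[130:270,240:370],None,fx=4.2,fy=4.2,interpolation=cv2.INTER_CUBIC))
E
```

```text
[507.0198  45.0538 106.1926] [-4.1956 -0.3456 13.4982] [-0.1745  0.9134  0.0082]
[ 0.0009  0.0001 -1.    ]
```

View pics/s7.png

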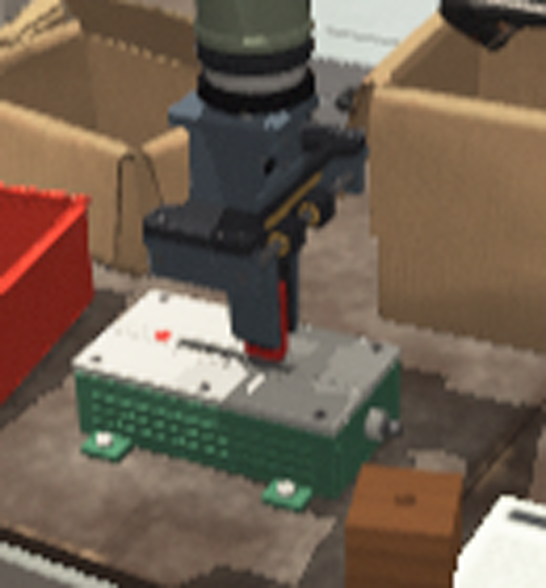

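Emit:
{"op": "jog_arm", "data": {"plan": [-0.1, 0, 0, 0, 0, 0, 0, 0]}}

```text
time_s: 20.43
ee_pos: [507.1, 45.1, 106.2]
ee_rot: [94.1, 90.0, 8.8]
force: [-2.1, -0.0, 7.7]
gripper_width: 15.8
```

Emit:
{"op": "jog_arm", "data": {"plan": [0, 0, 0, 0, 0, 0, 0, 0, 0, 0, 0, 0, 0, 0, 0, 0, 0, 0, 0, 0, 0, 0, 0, 0, 0, 0, 0, 0, 0, 0, 0, 0], "claw": 5, "newtons": 20}}

```text
time_s: 21.1
ee_pos: [507.0, 45.0, 105.4]
ee_rot: [-140.3, 90.0, 134.3]
force: [-0.0, 0.0, -0.3]
gripper_width: 50.0
```

Emit:
{"op": "jog_arm", "data": {"plan": [-1, 0, 0, 0, -2, 0, 0, 0, -2, 0, 0, 0, -2, 0, 0, 0, -2, 0, 0, 0, -2, 0, 0, 0, -2, 0, 1, 0, -1, 0, 2, 0, 0, 0, 3, 0, 0, 0, 2, 0, 0, 0, 0, 0, 0, 0, 0, 0]}}

```text
time_s: 22.1
ee_pos: [513.3, -35.2, 246.0]
ee_rot: [130.4, 90.0, 44.9]
force: [0.8, -0.2, -0.2]
gripper_width: 49.8
```

```bash
python3 - <<'E'
from h import *
import cv2
s=env.state();print(s["time_s"],s["ee_pos"],s["force"],s["gripper_width"])
im=env.grab_frame("scene")[:,:,::-1]
cv2.imwrite("pics/s8.png",cv2.resize(im[170:260,240:360],None,fx=6,fy=6,interpolation=cv2.INTER_CUBIC))
im=env.grab_frame("wrist")[:,:,::-1]
cv2.imwrite("pics/w8.png",im)
cv2.imwrite("pics/s8full.png",env.grab_frame("scene")[:,:,::-1])
E
```

```text
22.1 [513.32698583 -35.20320844 246.02599803] [ 0.76361976 -0.15918253 -0.18203651] 49.785617908536466
```

View pics/s8.png

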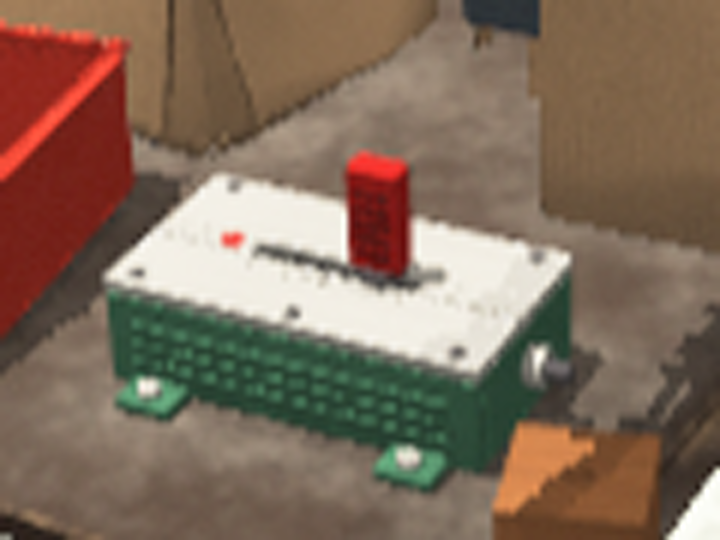

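View pics/w8.png

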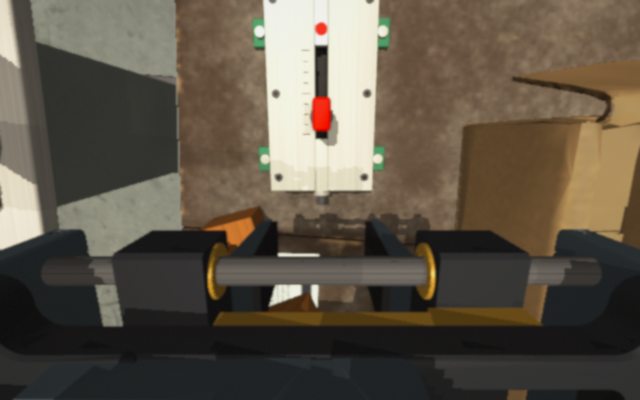

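View pics/s8full.png

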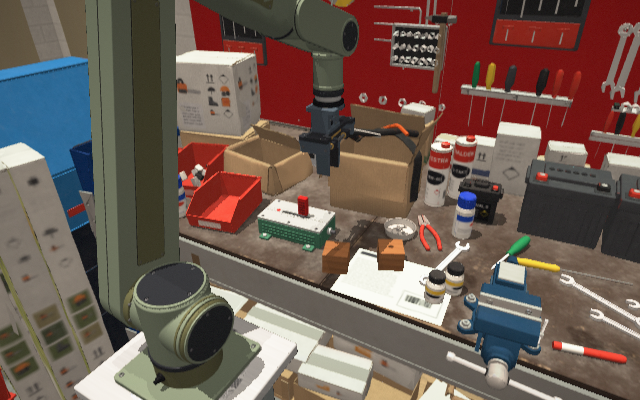

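The pin stands upright with its collar on the cover plate (crop pixel (380,270)). The bystanders are undisturbed and the gripper is clear, so I'm handing in.

```bash
python3 -c "
from workcell import env
print(env.job_done())"
```

```text
the job is handed in; nothing more can be done
None
```

The locking pin is fully home in the feed unit's socket. I gripped it in the farther of the two stands and lowered it into the slot at the red-dot end. Its tip met the carriage at a TCP height of about 134 mm. I then slid it along the slot under about 6–8 N until it dropped, about 22 mm to the -y side of the slot's middle.

- **Seating:** the TCP came down 27.9 mm from carriage contact to rest, against the expected 28 mm. The highest vertical force I read was 13.5 N, at the final press.
- **After release:** the pictures show the pin upright with its collar on the cover. The bystanders in view look undisturbed. The gripper is well clear, with no force on it.
- **Time:** about 22 s on the robot's clock.
- **What disagreed:** during the slide the pin sat about 1 mm off the slot's centre line, so I made small sideways corrections. It also went about 4–8 mm past the point where it dropped, with no wall contact, before I stopped. I backed it up 1 mm before lowering it.

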